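Line up die casings by diameter for measuring

TASK

Get the four steel die casings ready for the microscope: line them up in order of outer diameter on the row of round pads, the smallest on the red pad at one end and the largest on the white pad at the other, one casing upright and centred on each pad (within about 10 mm). Their heights and the colours of the two middle pads do not matter. Set each casing down gently rather than dropping it, do not tip any over, and leave the jar and the loupe where they are.

Things in the scene. Friction and masses are not known exactly. Their poses are not given: they have to be found in the camera images.
- die_30: loose round bright steel die casing, a plain upright cylinder with a brass ring and a black bore disc on top (drawn, not a hole): 30 mm outer diameter (smallest of the four), 30 mm tall, about 0.16 kg (varies by up to 30 %). Starts upright on the table. Origin: centre of its underside; z up along its axis.
- die_39: loose round dark steel die casing, a plain upright cylinder with a brass ring and a black bore disc on top (drawn, not a hole): 39 mm outer diameter (second smallest of the four), 22 mm tall, about 0.2 kg (varies by up to 30 %). Starts upright on the table. Origin: centre of its underside; z up along its axis.
- die_48: loose round bright steel die casing, a plain upright cylinder with a brass ring and a black bore disc on top (drawn, not a hole): 48 mm outer diameter (second largest of the four), 34 mm tall, about 0.45 kg (varies by up to 30 %). Starts upright on the table. Origin: centre of its underside; z up along its axis.
- die_58: loose round dark steel die casing, a plain upright cylinder with a brass ring and a black bore disc on top (drawn, not a hole): 58 mm outer diameter (largest of the four), 26 mm tall, about 0.5 kg (varies by up to 30 %). Starts upright on the table. Origin: centre of its underside; z up along its axis.
- pad_red: red fixed pad, 68 mm across, 3 mm thick, top 8 mm above the table. Origin: centre of its underside, 5 mm above the table. At either end of the row, where the order starts. The four pads stand in a straight row 85 mm apart, roughly along y, turned by up to 15 degrees, on a fixed flat dark steel strip 84 x 345 mm, 5 mm thick. y axis of each pad: along the row.
- pad_white: white fixed pad, 68 mm across, 3 mm thick, top 8 mm above the table. Origin: centre of its underside, 5 mm above the table. At the other end of the row from the red pad.
- pad_blue: blue fixed pad, 68 mm across, 3 mm thick, top 8 mm above the table. Origin: centre of its underside, 5 mm above the table. One of the two middle places; may be next to the red pad or next to the white one.
- pad_green: green fixed pad, 68 mm across, 3 mm thick, top 8 mm above the table. Origin: centre of its underside, 5 mm above the table. The other middle place; may be next to the red pad or next to the white one.
- jar: bystander, to be left alone: small loose jar with orange cap and paper label, 44 mm across, 55 mm tall, on the table beside the work. Origin: centre of its underside.
- loupe: bystander, to be left alone: small loose black eyepiece magnifier, 42 mm across, 46 mm tall, on the table beside the work. Origin: centre of its underside.
There are look-alikes about, which are no part of the job. Leave any turquoise look-alike of the die_58 alone.

How it is judged:
By the outcome, as a careful person would: the job done as asked, in the order asked, and still so for the second after the job is handed in, with the robot touching nothing.
It also fails if it takes over 93 s, if anything falls off the work surface, if the arm or the gripper's body presses on something with over 40 N, if the wrist force passes 120 N, or if a joint passes its speed limit or range.

ROBOT

A 6-joint arm with a two-finger parallel gripper is mounted at the origin on the work surface. World frame = base frame: x ahead of the robot, y to its left, z up, the work surface at z = 0. Lengths are in mm, angles in rad, forces in N, time in s.
With the tool pointing down it reaches from about 300 to 775 mm from the base axis. Payload 14.6 kg.
Tool frame: the origin (TCP) lies midway between the tips of the shut fingers; the grasp point (between the pads) lies 19 mm behind it; z points along the fingers, y is the line along which they close (so a half turn about z gives the same grasp; the last joint's range is limited). The gripper opens to 94 mm and grips with 3 to 60 N. Pads are 16 mm wide; open, the fingers measure 119 mm over their backs; the gripper's body (75 mm by 177 mm) begins 78 mm behind the grasp point.
Start: joints at [1.28, 0.3, 1.521, -0, 1.321, -0.067], TCP at [122.063, 536.274, 205.446] pointing down, gripper open.
Joint ranges: [-3.03, 3.03], [-0.79, 2.21], [0.23, 2.52], [-1.04, 4.18], [0, 3.07], [-2.55, 2.55]. Speed limits (rad/s): [2.22, 2.22, 2.57, 3.14, 3.14, 3.14].

INTERFACE

Orientations are given as [roll, pitch, yaw] about the fixed x, y, z axes, in that order (R = Rz(yaw) Ry(pitch) Rx(roll)).
In Python, from cell import * gives the robot as it stands. The module is installed in compiled form; this text tells all that it offers.
- The arm moves only by the tool servo_tool, never from a script. Its argument "motion" is a list of rows, each an object of numbers: "wx", "wy", "wz": the turn, a rotation vector about the tool's x, y, z in units of 2 rad (1.0 is 2 rad); "dx", "dy", "dz": the shift along the tool's x, y, z in units of 10 cm (1.0 is 10 cm); "fingers": the closure, from -1 (fully open) to 1 (shut). In form: [{"wx": .., "wy": .., "wz": .., "dx": .., "dy": .., "dz": .., "fingers": ..}, ...]. A call has 1 to 10 rows; each row is the pose to reach, as a shift and turn from the pose commanded when the call began, along the tool's axes at that moment; what a row does not reach only later rows make up. A row lasts 1/10 s, in which the tool goes at most 50 mm and 8.59 degrees, less where a joint would pass 70% of its speed; a pose out of reach is approached as far as the arm can. A call with a number of a shift or a turn outside -1 to 1 is refused whole. A call with a gripper value outside its range is refused whole. The fingers move at their own pace and stop on an object; "newtons" is the grip in N (left out, the last holds). Time passes only in rows, so rows that repeat a pose let the fingers close. It gives the time, the measured TCP pose, the force, the opening and the grip force at its end, in the units of the state.
- read_state(): the state, without advancing time (a new reading comes with each control period).
- camera(name): name is "scene" or "top" or "wrist"; returns a dict with "image" (420x560x3 uint8, red, green, blue), "fx", "fy", "cx", "cy" (pixels), "R" (3x3) and "t" (3): a world point X has camera coordinates R X + t. Camera axes: x right, y down, z forward; pixel columns grow to the right and rows downward; lengths in mm; the calibration is good to about 2 mm. A picture is of the moment at which its call begins. There is no depth.
- sign_off(): hands the job in; it is judged then, once.
Trained networks look in a picture, given as the dict that the camera call returned (one of the last four; its "shot" number tells which), for a name from the list of things; names that differ only in an ending like _2 or _b are one class to them, and where a whole thing is asked for, a point or a joint stands for the part that bears it (a point fixed in the world has none). Each returns a list of dicts, best first, with "conf" (0 to 1); they miss things now and then, are a little off and sometimes report something else, mostly with a low value. They report only what shows in the picture. A call takes as long as a camera call. They do not tell look-alikes from the thing itself.
- spot_in(query, picture): "location" ([column, row] in pixels, amid what is visible of it).
- trace(query, picture): "pixels" (420x560 bool, what is visible of it) and "location" ([column, row] in pixels, amid what is visible of it).
The state is a dict: "clock": time; "joints": joint angles; "qd": joint speeds; "effort": joint torques, N m; "eef_pos": TCP position; "eef_rot": TCP orientation; "wrist_force": force on the tool from outside, world axes, zero at the start; "moment": the same for the moment, N m; "finger_gap": finger opening in mm; "finger_force": force on a finger pad.
Only numpy, scipy, OpenCV 4.12 (cv2) and the standard library are available. Lean on these libraries where they do the work, as an engineer would, in place of code of your own. Each camera call takes 0.05 s, during which the arm holds its last target. There are 200 camera calls.

## Working session

There is one attempt and no reset: what is moved stays moved. The work goes in short steps, Python scripts to look and compute and a tool call to move; the robot and the scene stay as the last step left them, time stands still between calls to the robot, and variables do not carry over. Pictures are saved under pics/ and viewed, at most 14 in all, crops included, and the job is handed in when it is done.

Besides the shell and the picture viewer there is one more tool, called after "Request:" as name(argument=value, ...) on one line, values as JSON. servo_tool: Moves the arm, as the interface text tells. Its arguments: {"type":"object","properties":{"motion":{"type":"array","items":{"type":"object","properties":{"wx":{"type":"number"},"wy":{"type":"number"},"wz":{"type":"number"},"dx":{"type":"number"},"dy":{"type":"number"},"dz":{"type":"number"},"fingers":{"type":"number"}}}},"newtons":{"type":"number"}},"required":["motion"]}

```bash
mkdir -p pics
cat > h.py <<'E'
from cell import *
import numpy as np, cv2
def ray(p,px,z):
    d=np.array([(px[0]-p["cx"])/p["fx"],(px[1]-p["cy"])/p["fy"],1.]);R=np.array(p["R"]);t=np.array(p["t"])
    o=-R.T@t; d=R.T@d; return (o+d*(z-o[2])/d[2])
def save(p,n): cv2.imwrite("pics/"+n,cv2.cvtColor(p["image"],cv2.COLOR_RGB2BGR))
E
python3 - <<'E'
from h import *
s=read_state();print(s)
a=camera("top");b=camera("scene")
cv2.imwrite("pics/a.png",cv2.cvtColor(cv2.resize(np.hstack([a["image"],b["image"]]),(800,300)),cv2.COLOR_RGB2BGR))
save(a,"top.png")
print(-np.array(a["R"]).T@a["t"])
H=dict(die_30=30,die_39=22,die_48=34,die_58=26,pad_red=8,pad_white=8,pad_blue=8,pad_green=8,jar=55,loupe=46)
for n,h in H.items():
    for r in trace(n,a)[:4]:
        m=r["pixels"].astype(np.uint8)
        ys,xs=np.nonzero(m); 
        (c,rad)=cv2.minEnclosingCircle(np.c_[xs,ys].astype(np.float32))
        P=ray(a,r["location"],h); Q=ray(a,c,h); 
        print(n,round(r["conf"],2),np.round(r["location"]),m.sum(),P.round(1)[:2],Q.round(1)[:2],"R",round(np.linalg.norm(ray(a,(c[0]+rad,c[1]),h)-Q),1))
E
```

```text
{'clock': 0.0, 'joints': array([ 1.28038792e+00,  3.00468019e-01,  1.52157725e+00, -2.44990181e-05,
        1.32068587e+00, -6.65914339e-02]), 'qd': array([-0.00081445,  0.00141136, -0.00057422, -0.0002023 , -0.00076963,
        0.00091798]), 'effort': array([-6.27455643e-05, -5.31799936e+01, -3.52752435e+01,  7.08074123e-02,
        2.43461947e-02, -1.04155467e-04]), 'eef_pos': array([122.00461699, 536.03265231, 204.88963773]), 'eef_rot': array([-3.14045511e+00, -5.20802454e-05,  2.91778173e+00]), 'wrist_force': array([-0.36244238,  0.78014787,  0.01558697]), 'moment': array([ 0.04359045, -0.0270468 ,  0.00634107]), 'finger_force': 0.0, 'finger_gap': 94.26734913981991}
[ 423.49793364   20.33952904 1131.17825966]
die_30 0.85 [230. 257.] 530 [399.1 114.4] [405.2 115.7] R 28.5
die_30 0.84 [171. 285.] 589 [341.1 241.5] [346.5 238.6] R 29.9
die_30 0.72 [324. 221.] 235 [474.  -90.2] [473.  -98.4] R 19.4
die_30 0.71 [134. 260.] 575 [397.5 321.2] [393.6 316.1] R 29.7
die_39 0.85 [230. 257.] 530 [398.9 115.1] [405.1 116.4] R 28.7
die_39 0.84 [171. 285.] 589 [340.5 243.1] [345.9 240.2] R 30.1
[... 252 characters left out ...]

die_48 0.72 [324. 221.] 235 [473.8 -89.8] [472.8 -98. ] R 19.3
die_48 0.71 [134. 260.] 575 [397.6 320.1] [393.7 315. ] R 29.6
die_58 0.85 [230. 257.] 530 [399.  114.8] [405.1 116. ] R 28.6
die_58 0.84 [171. 285.] 589 [340.8 242.3] [346.2 239.4] R 30.0
die_58 0.72 [324. 221.] 235 [474.2 -90.6] [473.1 -98.8] R 19.5
die_58 0.71 [134. 260.] 575 [397.4 322.3] [393.5 317.1] R 29.9
pad_red 0.59 [201. 143.] 703 [654.6 177.8] [655.  178.9] R 34.0
pad_white 0.85 [314. 155.] 719 [622.1 -74.8] [624.2 -73.3] R 34.0
pad_green 0.84 [280. 153.] 680 [628.2   2.8] [634.4   9.8] R 33.6
jar 0.82 [441. 178.] 446 [ 559.1 -342.2] [ 557.3 -345.4] R 29.5
loupe 0.67 [125. 193.] 400 [539.9 337.4] [536.3 339.1] R 26.5
```

View pics/top.png

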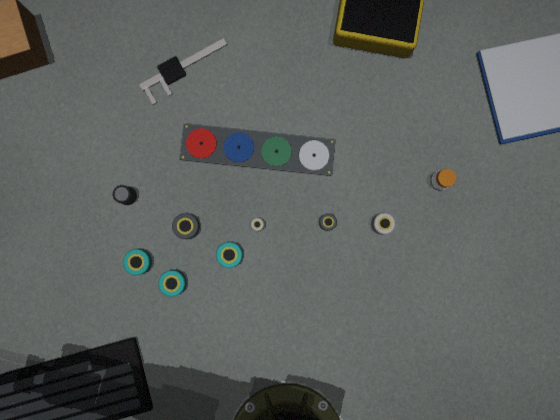

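View pics/a.png

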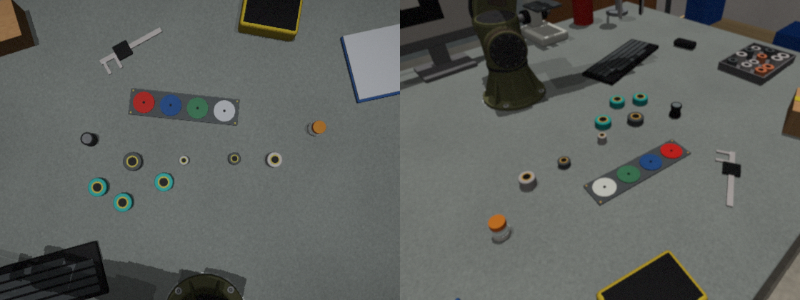

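Top view: pads red (201,143), blue (239,147), green (277,151) and white (314,155). The steel dies are die_58 (186,226), die_30 (257,224), die_39 (328,222) and die_48 (384,224); the turquoise decoys are at (136,262), (172,283) and (229,255). Next I'll refine the positions.

Run:
```python
from h import *
a=camera("top");im=a["image"];hsv=cv2.cvtColor(im,cv2.COLOR_RGB2HSV);b=camera("scene")
print(a["fx"])
G=dict(die_58=((186,226),26,58),die_30=((257,224),30,30),die_39=((328,222),22,39),die_48=((384,224),34,48))
for n,(c,h,d) in G.items():
    r=16;u,v=c;H=hsv[v-r:v+r+1,u-r:u+r+1].astype(int)
    m=(H[...,0]>15)&(H[...,0]<35)&(H[...,1]>90)
    ys,xs=np.nonzero(m);
    if len(xs)<3: print(n,"few",len(xs));continue
    (cc,rad)=cv2.minEnclosingCircle(np.c_[xs,ys].astype(np.float32))
    px=(u-r+cc[0],v-r+cc[1]);P=ray(a,px,h);print(n,m.sum(),np.round(px,1),round(rad,1),P.round(1), ray(a,(u-r+xs.mean(),v-r+ys.mean()),h).round(1))
for n in("red","white","green","blue"):
    for r in trace("pad_"+n,a)[:1]:
        ys,xs=np.nonzero(r["pixels"]);print(n,ray(a,(xs.mean(),ys.mean()),8).round(1),len(xs))
m=((hsv[...,0]>100)&(hsv[...,0]<125)&(hsv[...,1]>130)).astype(np.uint8)[125:170,215:260]
ys,xs=np.nonzero(m);print("blue",len(xs),ray(a,(215+xs.mean(),125+ys.mean()),8).round(1))
cv2.imwrite("pics/c.png",cv2.cvtColor(cv2.resize(im[200:300,120:400],None,fx=2.8,fy=2.8,interpolation=0),cv2.COLOR_RGB2BGR))
```

```text
505.8094049004996
die_58 114 [184.5 225.5] 8.3 [469.1 213.3  26. ] [469. 214.  26.]
die_30 24 [256.7 224. ] 3.8 [469.3  55.7  30. ] [469.2  55.8  30. ]
die_39 56 [327.8 221.4] 5.5 [ 472.4 -100.3   22. ] [ 472.7 -100.3   22. ]
die_48 68 [384.2 223. ] 6.6 [ 466.1 -221.7   34. ] [ 466.3 -221.4   34. ]
red [655.1 179.1   8. ] 717
white [623.3 -72.9   8. ] 701
green [634.2   9.7   8. ] 733
blue [644.2  94.9   8. ] 704
blue 689 [643.9  94.6   8. ]
```

View pics/c.png

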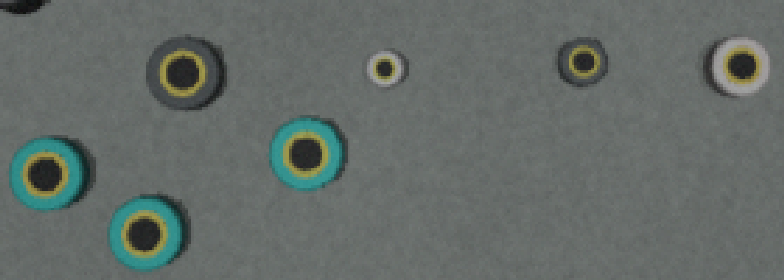

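Request:
servo_tool(motion=[{"wz":0.67,"dy":-0.9,"dx":-0.95},{"wz":0.67,"dy":-0.9,"dx":-0.95},{"wz":0.67,"dy":-0.9,"dx":-0.95},{"wz":0.67,"dy":-0.9,"dx":-0.95},{"wz":0.67,"dy":-0.9,"dx":-0.95},{"wz":0.67,"dy":-0.9,"dx":-0.95},{"wz":0.67,"dy":-0.9,"dx":-0.95},{"wz":0.67,"dy":-0.9,"dx":-0.95},{"wz":0.67,"dy":-0.9,"dx":-0.95},{"wz":0.67,"dy":-0.9,"dx":-0.95}])

```text
schema error: expected keys wx, wy, wz, dx, dy, dz, fingers
```

The crop shows the four steel dies and the three turquoise decoys, and the brass-ring centres match. Starting the transit.

Request:
servo_tool(motion=[{"wx":0,"wy":0,"wz":0.6736,"dx":-1,"dy":-0.58,"dz":0,"fingers":-1},{"wx":0,"wy":0,"wz":0.6736,"dx":-1,"dy":-0.58,"dz":0,"fingers":-1},{"wx":0,"wy":0,"wz":0.6736,"dx":-1,"dy":-0.58,"dz":0,"fingers":-1},{"wx":0,"wy":0,"wz":0.6736,"dx":-1,"dy":-0.58,"dz":0,"fingers":-1},{"wx":0,"wy":0,"wz":0.6736,"dx":-1,"dy":-0.58,"dz":0,"fingers":-1},{"wx":0,"wy":0,"wz":0.6736,"dx":-1,"dy":-0.58,"dz":0,"fingers":-1},{"wx":0,"wy":0,"wz":0.6736,"dx":-1,"dy":-0.58,"dz":0,"fingers":-1},{"wx":0,"wy":0,"wz":0.6736,"dx":-1,"dy":-0.58,"dz":0,"fingers":-1},{"wx":0,"wy":0,"wz":0.6736,"dx":-1,"dy":-0.58,"dz":0,"fingers":-1},{"wx":0,"wy":0,"wz":0.6736,"dx":-1,"dy":-0.58,"dz":0,"fingers":-1}])

```text
clock: 1.9
eef_pos: [206.7, 457.5, 205.5]
eef_rot: [3.142, -0.0, 1.568]
wrist_force: [-0.2, 0.7, 0.4]
finger_gap: 94.0
finger_force: 0.0
```

Request:
servo_tool(motion=[{"wx":0,"wy":0,"wz":0,"dx":-1,"dy":1,"dz":0,"fingers":-1},{"wx":0,"wy":0,"wz":0,"dx":-1,"dy":1,"dz":0,"fingers":-1},{"wx":0,"wy":0,"wz":0,"dx":-1,"dy":1,"dz":0,"fingers":-1},{"wx":0,"wy":0,"wz":0,"dx":-1,"dy":1,"dz":0,"fingers":-1},{"wx":0,"wy":0,"wz":0,"dx":-1,"dy":1,"dz":0,"fingers":-1}])

```text
clock: 2.4
eef_pos: [307.0, 357.2, 205.6]
eef_rot: [3.142, -0.0, 1.572]
wrist_force: [-0.7, 0.3, -0.2]
finger_gap: 93.6
finger_force: 0.0
```

Request:
servo_tool(motion=[{"wx":0,"wy":0,"wz":0,"dx":-1,"dy":1,"dz":0,"fingers":-1},{"wx":0,"wy":0,"wz":0,"dx":-1,"dy":1,"dz":0,"fingers":-1},{"wx":0,"wy":0,"wz":0,"dx":-1,"dy":1,"dz":0,"fingers":-1},{"wx":0,"wy":0,"wz":0,"dx":-1,"dy":1,"dz":0,"fingers":-1},{"wx":0,"wy":0,"wz":0,"dx":-1,"dy":1,"dz":0,"fingers":-1}])

```text
clock: 2.9
eef_pos: [406.3, 258.1, 205.3]
eef_rot: [-3.141, -0.0, 1.572]
wrist_force: [-0.1, 0.4, 0.5]
finger_gap: 93.7
finger_force: 0.0
```

Request:
servo_tool(motion=[{"wx":0,"wy":0,"wz":0,"dx":-0.44,"dy":0.63,"dz":0.9,"fingers":-1},{"wx":0,"wy":0,"wz":0,"dx":-0.44,"dy":0.63,"dz":0.9,"fingers":-1},{"wx":0,"wy":0,"wz":0,"dx":-0.44,"dy":0.63,"dz":0.9,"fingers":-1},{"wx":0,"wy":0,"wz":0,"dx":-0.44,"dy":0.63,"dz":0.9,"fingers":-1},{"wx":0,"wy":0,"wz":0,"dx":-0.44,"dy":0.63,"dz":0.9,"fingers":-1}])

```text
clock: 3.4
eef_pos: [469.2, 214.9, 116.6]
eef_rot: [3.141, -0.001, 1.572]
wrist_force: [-0.4, 0.0, -0.1]
finger_gap: 94.2
finger_force: 0.0
```

```bash
cat >> h.py <<'E'
def ring(p,guess,h,r):
    """refined centre of a die's top brass ring near a world guess"""
    R=np.array(p["R"]);c=R@np.array([*guess,h])+p["t"]
    u,v=p["fx"]*c[0]/c[2]+p["cx"],p["fy"]*c[1]/c[2]+p["cy"]
    H=cv2.cvtColor(p["image"],cv2.COLOR_RGB2HSV).astype(int);s=p["fx"]*r/c[2]
    V,U=np.mgrid[:420,:560];m=(H[...,0]>15)&(H[...,0]<35)&(H[...,1]>90)&(np.hypot(U-u,V-v)<s*1.3)
    ys,xs=np.nonzero(m)
    if len(xs)<5:return None,(u,v)
    (cc,rad)=cv2.minEnclosingCircle(np.c_[xs,ys].astype(np.float32))
    return ray(p,cc,h).round(1),np.round(cc,1),len(xs),round(rad*c[2]/p["fx"],1)
E
python3 - <<'E'
from h import *
w=camera("wrist");save(w,"w1.png");print(ring(w,(469,213.5),26,29))
print(read_state()["eef_pos"])
E
```

```text
(array([472.2, 213.7,  26. ]), array([280.7, 211.3]), 654, np.float64(18.2))
[469.33906869 214.95644436 117.08790388]
```

View pics/w1.png

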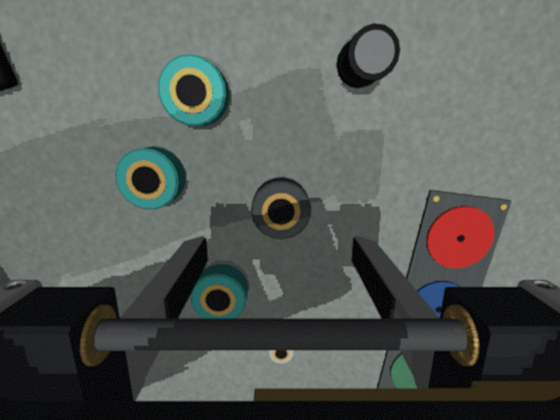

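The wrist view shows die_58 at (281,210), centred between the fingers. Descending and gripping.

Request:
servo_tool(motion=[{"wx":0,"wy":0,"wz":0,"dx":-0.01,"dy":0.02,"dz":0.4,"fingers":-1},{"wx":0,"wy":0,"wz":0,"dx":-0.01,"dy":0.02,"dz":0.8,"fingers":-1},{"wx":0,"wy":0,"wz":0,"dx":-0.01,"dy":0.02,"dz":1,"fingers":-1},{"wx":0,"wy":0,"wz":0,"dx":-0.01,"dy":0.02,"dz":1,"fingers":-1}])

```text
clock: 3.85
eef_pos: [470.3, 213.2, 14.7]
eef_rot: [-3.139, 0.001, 1.572]
wrist_force: [0.2, -0.2, 0.2]
finger_gap: 94.0
finger_force: 0.0
```

Request:
servo_tool(newtons=40, motion=[{"wx":0,"wy":0,"wz":0,"dx":0,"dy":0,"dz":0.1,"fingers":-1},{"wx":0,"wy":0,"wz":0,"dx":0,"dy":0,"dz":0.1,"fingers":-1},{"wx":0,"wy":0,"wz":0,"dx":0,"dy":0,"dz":0.1,"fingers":1},{"wx":0,"wy":0,"wz":0,"dx":0,"dy":0,"dz":0.1,"fingers":1},{"wx":0,"wy":0,"wz":0,"dx":0,"dy":0,"dz":0.1,"fingers":1},{"wx":0,"wy":0,"wz":0,"dx":0,"dy":0,"dz":0.1,"fingers":1},{"wx":0,"wy":0,"wz":0,"dx":0,"dy":0,"dz":0.1,"fingers":1},{"wx":0,"wy":0,"wz":0,"dx":0,"dy":0,"dz":0.1,"fingers":1},{"wx":0,"wy":0,"wz":0,"dx":0,"dy":0,"dz":0.1,"fingers":1},{"wx":0,"wy":0,"wz":0,"dx":0,"dy":0,"dz":0.1,"fingers":1}])

```text
clock: 4.85
eef_pos: [471.5, 212.4, 5.6]
eef_rot: [-3.141, 0.0, 1.571]
wrist_force: [-2.8, -1.1, 5.3]
finger_gap: 57.0
finger_force: 40.0
```

Request:
servo_tool(motion=[{"wx":0,"wy":0,"wz":0,"dx":0,"dy":0,"dz":-0.2,"fingers":1},{"wx":0,"wy":0,"wz":0,"dx":0,"dy":0,"dz":-0.5,"fingers":1},{"wx":0,"wy":0,"wz":0,"dx":-0.3,"dy":0.17,"dz":-0.6,"fingers":1},{"wx":0,"wy":0,"wz":0,"dx":-0.6,"dy":0.34,"dz":-0.6,"fingers":1},{"wx":0,"wy":0,"wz":0,"dx":-0.95,"dy":0.5,"dz":-0.6,"fingers":1},{"wx":0,"wy":0,"wz":0,"dx":-0.95,"dy":0.5,"dz":-0.6,"fingers":1}])

```text
clock: 5.45
eef_pos: [522.8, 114.1, 64.9]
eef_rot: [3.142, 0.001, 1.567]
wrist_force: [-1.0, 1.6, -4.8]
finger_gap: 56.9
finger_force: 40.0
```

Request:
servo_tool(motion=[{"wx":0,"wy":0,"wz":0,"dx":-0.35,"dy":0.17,"dz":0,"fingers":1},{"wx":0,"wy":0,"wz":0,"dx":-0.65,"dy":0.34,"dz":0,"fingers":1},{"wx":0,"wy":0,"wz":0,"dx":-0.95,"dy":0.5,"dz":0,"fingers":1},{"wx":0,"wy":0,"wz":0,"dx":-0.95,"dy":0.5,"dz":0,"fingers":1}])

```text
clock: 5.85
eef_pos: [572.6, 19.6, 64.8]
eef_rot: [-3.142, 0.001, 1.568]
wrist_force: [0.5, 0.9, -4.4]
finger_gap: 56.9
finger_force: 40.0
```

Request:
servo_tool(motion=[{"wx":0,"wy":0,"wz":0,"dx":-0.35,"dy":0.17,"dz":0,"fingers":1},{"wx":0,"wy":0,"wz":0,"dx":-0.65,"dy":0.34,"dz":0,"fingers":1},{"wx":0,"wy":0,"wz":0,"dx":-0.95,"dy":0.52,"dz":0,"fingers":1},{"wx":0,"wy":0,"wz":0,"dx":-0.95,"dy":0.52,"dz":0,"fingers":1},{"wx":0,"wy":0,"wz":0,"dx":-0.95,"dy":0.52,"dz":0,"fingers":1}])

```text
clock: 6.35
eef_pos: [623.1, -72.2, 64.4]
eef_rot: [-3.14, -0.0, 1.57]
wrist_force: [0.9, 0.1, -4.1]
finger_gap: 57.2
finger_force: 40.0
```

Run:
```python
from h import *
w=camera("wrist");save(w,"w2.png");s=read_state()
print(s["eef_pos"],s["eef_rot"],s["finger_gap"],s["finger_force"],s["wrist_force"])
for n in("red","blue","green","white"):
    for r in trace("pad_"+n,w)[:1]:
        ys,xs=np.nonzero(r["pixels"]);print(n,ray(w,(xs.mean(),ys.mean()),8).round(1),len(xs),r["conf"])
print(ring(w,s["eef_pos"][:2],s["eef_pos"][2]+21,29))
```

```text
[622.9333298  -71.58625921  64.63169335] [-3.14003348e+00 -5.00808046e-04  1.57093896e+00] 56.948981846172664 39.9983639549464 [-0.65498071  0.98459045 -3.75286141]
blue [647.4  77.1   8. ] 3248 0.89
green [637.2  12.4   8. ] 6724 0.9
white [629.  -53.3   8. ] 1607 0.81
(array([625.9, -83.2,  85.6]), array([281.5, 280.9]), 1494, np.float64(32.9))
```

View pics/w2.png

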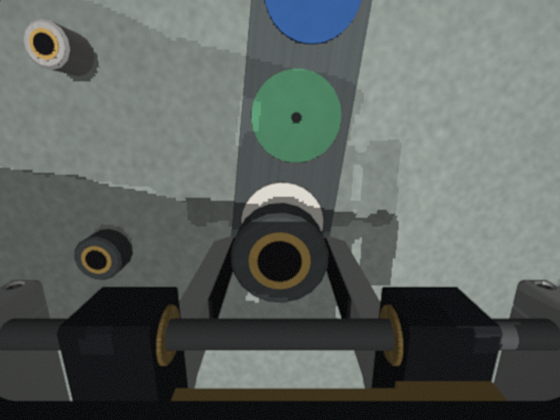

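The wrist view shows die_58 held at (280,260), directly over the white pad. Lowering it.

Request:
servo_tool(motion=[{"wx":0,"wy":0,"wz":0,"dx":0,"dy":0.01,"dz":0.2,"fingers":1},{"wx":0,"wy":0,"wz":0,"dx":0,"dy":0.01,"dz":0.4,"fingers":1},{"wx":0,"wy":0,"wz":0,"dx":0,"dy":0.01,"dz":0.44,"fingers":1},{"wx":0,"wy":0,"wz":0,"dx":0,"dy":0.01,"dz":0.46,"fingers":1},{"wx":0,"wy":0,"wz":0,"dx":0,"dy":0.01,"dz":0.48,"fingers":1},{"wx":0,"wy":0,"wz":0,"dx":0,"dy":0.01,"dz":0.5,"fingers":1},{"wx":0,"wy":0,"wz":0,"dx":0,"dy":0.01,"dz":0.5,"fingers":1},{"wx":0,"wy":0,"wz":0,"dx":0,"dy":0.01,"dz":0.5,"fingers":1}])

```text
clock: 7.4
eef_pos: [624.7, -72.6, 15.8]
eef_rot: [3.141, 0.0, 1.571]
wrist_force: [0.4, -0.4, -4.0]
finger_gap: 57.0
finger_force: 40.0
```

Request:
servo_tool(motion=[{"wx":0,"wy":0,"wz":0,"dx":0,"dy":0,"dz":0.01,"fingers":1},{"wx":0,"wy":0,"wz":0,"dx":0,"dy":0,"dz":0.015,"fingers":1},{"wx":0,"wy":0,"wz":0,"dx":0,"dy":0,"dz":0.02,"fingers":1},{"wx":0,"wy":0,"wz":0,"dx":0,"dy":0,"dz":0.02,"fingers":1},{"wx":0,"wy":0,"wz":0,"dx":0,"dy":0,"dz":0.02,"fingers":1}])

```text
clock: 7.9
eef_pos: [624.6, -72.6, 13.6]
eef_rot: [3.142, 0.0, 1.571]
wrist_force: [-1.3, 0.1, -0.3]
finger_gap: 57.2
finger_force: 40.0
```

Request:
servo_tool(motion=[{"wx":0,"wy":0,"wz":0,"dx":0,"dy":0,"dz":0.003,"fingers":1},{"wx":0,"wy":0,"wz":0,"dx":0,"dy":0,"dz":0.003,"fingers":-1},{"wx":0,"wy":0,"wz":0,"dx":0,"dy":0,"dz":0.003,"fingers":-1},{"wx":0,"wy":0,"wz":0,"dx":0,"dy":0,"dz":0.003,"fingers":-1},{"wx":0,"wy":0,"wz":0,"dx":0,"dy":0,"dz":0.003,"fingers":-1},{"wx":0,"wy":0,"wz":0,"dx":0,"dy":0,"dz":-0.2,"fingers":-1},{"wx":0,"wy":0,"wz":0,"dx":0,"dy":0,"dz":-0.6,"fingers":-1},{"wx":0,"wy":0,"wz":0,"dx":0,"dy":0,"dz":-0.6,"fingers":-1}])

```text
clock: 8.7
eef_pos: [627.0, -72.9, 78.7]
eef_rot: [3.134, 0.001, 1.571]
wrist_force: [-0.4, 0.1, 0.4]
finger_gap: 94.0
finger_force: 0.0
```

Request:
servo_tool(motion=[{"wx":0,"wy":0,"wz":0,"dx":0.64,"dy":-0.77,"dz":0,"fingers":-1},{"wx":0,"wy":0,"wz":0,"dx":0.64,"dy":-0.77,"dz":0,"fingers":-1},{"wx":0,"wy":0,"wz":0,"dx":0.64,"dy":-0.77,"dz":0,"fingers":-1},{"wx":0,"wy":0,"wz":0,"dx":0.64,"dy":-0.77,"dz":0,"fingers":-1}])

```text
clock: 9.1
eef_pos: [547.6, -8.1, 73.8]
eef_rot: [3.141, 0.0, 1.572]
wrist_force: [0.8, -0.9, 0.8]
finger_gap: 94.1
finger_force: 0.0
```

Request:
servo_tool(motion=[{"wx":0,"wy":0,"wz":0,"dx":0.64,"dy":-0.77,"dz":0,"fingers":-1},{"wx":0,"wy":0,"wz":0,"dx":0.64,"dy":-0.77,"dz":0,"fingers":-1},{"wx":0,"wy":0,"wz":0,"dx":0.64,"dy":-0.77,"dz":0,"fingers":-1},{"wx":0,"wy":0,"wz":0,"dx":0.64,"dy":-0.77,"dz":0,"fingers":-1},{"wx":0,"wy":0,"wz":0,"dx":0.64,"dy":-0.77,"dz":0,"fingers":-1},{"wx":0,"wy":0,"wz":0,"dx":0.64,"dy":-0.77,"dz":0,"fingers":-1}])

```text
clock: 9.7
eef_pos: [471.7, 54.7, 73.4]
eef_rot: [3.141, 0.0, 1.569]
wrist_force: [-0.9, 0.4, 0.5]
finger_gap: 93.5
finger_force: 0.0
```

Run:
```python
from h import *
w=camera("wrist");a=camera("top");save(w,"w3.png");save(a,"t3.png");s=read_state()
print(s["eef_pos"],s["eef_rot"])
print(ring(w,(470,55.7),30,15),ring(a,(624,-72),34,29),ring(w,(624,-72),34,29))
```

```text
[471.24151147  54.85799034  73.28275396] [-3.14155931e+00  6.71042073e-05  1.56957456e+00]
(array([472.4,  56.2,  30. ]), array([278.3, 225. ]), 234, np.float64(9.0)) (array([622.9, -71.8,  34. ]), array([313.7, 152.8]), 116, np.float64(18.0)) (array([623.8, -71.9,  34. ]), array([448., 362.]), 1513, np.float64(37.7))
```

View pics/w3.png

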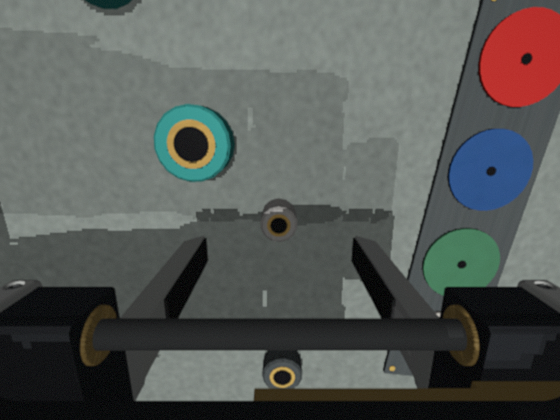

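die_58 is centred on white: the top camera gives 622.9,-71.8 against the pad at 623.3,-72.9. die_30 sits at (278,222) between the fingers. Grasping it.

Request:
servo_tool(motion=[{"wx":0,"wy":0,"wz":0,"dx":0.01,"dy":0,"dz":0.4,"fingers":-1},{"wx":0,"wy":0,"wz":0,"dx":0.01,"dy":0,"dz":0.6,"fingers":-1},{"wx":0,"wy":0,"wz":0,"dx":0.01,"dy":0,"dz":0.68,"fingers":-1},{"wx":0,"wy":0,"wz":0,"dx":0.01,"dy":0,"dz":0.68,"fingers":1},{"wx":0,"wy":0,"wz":0,"dx":0.01,"dy":0,"dz":0.68,"fingers":1},{"wx":0,"wy":0,"wz":0,"dx":0.01,"dy":0,"dz":0.68,"fingers":1},{"wx":0,"wy":0,"wz":0,"dx":0.01,"dy":0,"dz":0.68,"fingers":1},{"wx":0,"wy":0,"wz":0,"dx":0.01,"dy":0,"dz":0.68,"fingers":1},{"wx":0,"wy":0,"wz":0,"dx":0.01,"dy":0,"dz":0.68,"fingers":1},{"wx":0,"wy":0,"wz":0,"dx":0.01,"dy":0,"dz":0.68,"fingers":1}])

```text
clock: 10.8
eef_pos: [470.7, 56.5, 5.6]
eef_rot: [3.141, 0.0, 1.571]
wrist_force: [0.5, 0.1, 0.1]
finger_gap: 41.7
finger_force: 0.0
```

Request:
servo_tool(motion=[{"wx":0,"wy":0,"wz":0,"dx":0,"dy":0,"dz":0,"fingers":1},{"wx":0,"wy":0,"wz":0,"dx":0,"dy":0,"dz":0,"fingers":1},{"wx":0,"wy":0,"wz":0,"dx":0,"dy":0,"dz":0,"fingers":1}])

```text
clock: 11.1
eef_pos: [470.6, 56.5, 5.5]
eef_rot: [3.142, 0.0, 1.571]
wrist_force: [0.2, -0.3, 0.7]
finger_gap: 28.8
finger_force: 40.0
```

Request:
servo_tool(motion=[{"wx":0,"wy":0,"wz":0,"dx":0,"dy":0,"dz":-0.2,"fingers":1},{"wx":0,"wy":0,"wz":0,"dx":0,"dy":0,"dz":-0.5,"fingers":1},{"wx":0,"wy":0,"wz":0,"dx":0.2,"dy":0.3,"dz":-0.6,"fingers":1},{"wx":0,"wy":0,"wz":0,"dx":0.42,"dy":0.63,"dz":-0.6,"fingers":1},{"wx":0,"wy":0,"wz":0,"dx":0.62,"dy":0.93,"dz":-0.6,"fingers":1},{"wx":0,"wy":0,"wz":0,"dx":0.62,"dy":0.93,"dz":-0.6,"fingers":1}])

```text
clock: 11.7
eef_pos: [565.7, 120.3, 65.0]
eef_rot: [3.141, -0.0, 1.572]
wrist_force: [-0.3, -0.1, -0.7]
finger_gap: 29.2
finger_force: 40.0
```

Request:
servo_tool(motion=[{"wx":0,"wy":0,"wz":0,"dx":0.2,"dy":0.3,"dz":0,"fingers":1},{"wx":0,"wy":0,"wz":0,"dx":0.42,"dy":0.63,"dz":0,"fingers":1},{"wx":0,"wy":0,"wz":0,"dx":0.62,"dy":0.93,"dz":0,"fingers":1},{"wx":0,"wy":0,"wz":0,"dx":0.62,"dy":0.93,"dz":0,"fingers":1},{"wx":0,"wy":0,"wz":0,"dx":0.62,"dy":0.93,"dz":0,"fingers":1},{"wx":0,"wy":0,"wz":0,"dx":0.62,"dy":0.93,"dz":0,"fingers":1}])

```text
clock: 12.3
eef_pos: [655.8, 179.7, 65.2]
eef_rot: [-3.141, 0.0, 1.57]
wrist_force: [0.9, -0.0, -2.0]
finger_gap: 29.1
finger_force: 40.0
```

Request:
servo_tool(motion=[{"wx":0,"wy":0,"wz":0,"dx":0,"dy":0.01,"dz":0.2,"fingers":1},{"wx":0,"wy":0,"wz":0,"dx":0,"dy":0.01,"dz":0.4,"fingers":1},{"wx":0,"wy":0,"wz":0,"dx":0,"dy":0.01,"dz":0.46,"fingers":1},{"wx":0,"wy":0,"wz":0,"dx":0,"dy":0.01,"dz":0.48,"fingers":1},{"wx":0,"wy":0,"wz":0,"dx":0,"dy":0.01,"dz":0.5,"fingers":1},{"wx":0,"wy":0,"wz":0,"dx":0,"dy":0.01,"dz":0.505,"fingers":1},{"wx":0,"wy":0,"wz":0,"dx":0,"dy":0.01,"dz":0.51,"fingers":1},{"wx":0,"wy":0,"wz":0,"dx":0,"dy":0.01,"dz":0.515,"fingers":1},{"wx":0,"wy":0,"wz":0,"dx":0,"dy":0.01,"dz":0.515,"fingers":1},{"wx":0,"wy":0,"wz":0,"dx":0,"dy":0.01,"dz":0.515,"fingers":1}])

```text
clock: 13.3
eef_pos: [657.7, 180.5, 14.1]
eef_rot: [3.141, -0.0, 1.571]
wrist_force: [0.0, -0.8, -1.3]
finger_gap: 29.2
finger_force: 40.0
```

Request:
servo_tool(motion=[{"wx":0,"wy":0,"wz":0,"dx":0,"dy":0,"dz":0.006,"fingers":1},{"wx":0,"wy":0,"wz":0,"dx":0,"dy":0,"dz":0.008,"fingers":1},{"wx":0,"wy":0,"wz":0,"dx":0,"dy":0,"dz":0.008,"fingers":-1},{"wx":0,"wy":0,"wz":0,"dx":0,"dy":0,"dz":0.008,"fingers":-1},{"wx":0,"wy":0,"wz":0,"dx":0,"dy":0,"dz":0.008,"fingers":-1},{"wx":0,"wy":0,"wz":0,"dx":0,"dy":0,"dz":0.008,"fingers":-1},{"wx":0,"wy":0,"wz":0,"dx":0,"dy":0,"dz":-0.2,"fingers":-1},{"wx":0,"wy":0,"wz":0,"dx":0,"dy":0,"dz":-0.6,"fingers":-1},{"wx":0,"wy":0,"wz":0,"dx":0,"dy":0,"dz":-0.6,"fingers":-1}])

```text
clock: 14.2
eef_pos: [660.0, 181.0, 79.7]
eef_rot: [3.134, -0.002, 1.571]
wrist_force: [0.7, -0.6, 0.9]
finger_gap: 81.3
finger_force: 0.0
```

Request:
servo_tool(motion=[{"wx":0,"wy":0,"wz":0,"dx":-0.94,"dy":-0.61,"dz":0,"fingers":-1},{"wx":0,"wy":0,"wz":0,"dx":-0.94,"dy":-0.61,"dz":0,"fingers":-1},{"wx":0,"wy":0,"wz":0,"dx":-0.94,"dy":-0.61,"dz":0,"fingers":-1},{"wx":0,"wy":0,"wz":0,"dx":-0.94,"dy":-0.61,"dz":0,"fingers":-1}])

```text
clock: 14.6
eef_pos: [596.4, 85.3, 74.3]
eef_rot: [3.141, -0.0, 1.569]
wrist_force: [0.2, 0.0, -0.4]
finger_gap: 93.9
finger_force: 0.0
```

Request:
servo_tool(motion=[{"wx":0,"wy":0,"wz":0,"dx":-0.94,"dy":-0.61,"dz":0,"fingers":-1},{"wx":0,"wy":0,"wz":0,"dx":-0.94,"dy":-0.61,"dz":0,"fingers":-1},{"wx":0,"wy":0,"wz":0,"dx":-0.94,"dy":-0.61,"dz":0,"fingers":-1},{"wx":0,"wy":0,"wz":0,"dx":-0.94,"dy":-0.61,"dz":0,"fingers":-1}])

```text
clock: 15.0
eef_pos: [536.2, -7.8, 74.2]
eef_rot: [3.141, -0.0, 1.569]
wrist_force: [-0.0, 0.5, 0.9]
finger_gap: 94.2
finger_force: 0.0
```

Request:
servo_tool(motion=[{"wx":0,"wy":0,"wz":0,"dx":-0.94,"dy":-0.61,"dz":0,"fingers":-1},{"wx":0,"wy":0,"wz":0,"dx":-0.94,"dy":-0.61,"dz":0,"fingers":-1},{"wx":0,"wy":0,"wz":0,"dx":-0.94,"dy":-0.61,"dz":0,"fingers":-1},{"wx":0,"wy":0,"wz":0,"dx":-0.94,"dy":-0.61,"dz":0,"fingers":-1},{"wx":0,"wy":0,"wz":0,"dx":-0.94,"dy":-0.61,"dz":0,"fingers":-1},{"wx":0,"wy":0,"wz":0,"dx":-0.94,"dy":-0.61,"dz":0,"fingers":-1}])

```text
clock: 15.6
eef_pos: [475.7, -100.2, 73.9]
eef_rot: [3.141, -0.0, 1.572]
wrist_force: [0.2, -0.2, 0.7]
finger_gap: 94.3
finger_force: 0.0
```

Run:
```python
from h import *
w=camera("wrist");a=camera("top");save(w,"w4.png");save(a,"t4.png");s=read_state()
print(s["eef_pos"],s["eef_rot"],s["finger_gap"])
print(ring(w,(473,-100),22,19.5),ring(a,(624,-72),34,29),ring(a,(656,180),38,15))
```

```text
[ 475.2739149  -100.45947605   73.84778551] [-3.14157904e+00 -1.06083476e-04  1.57222071e+00] 94.04924991218552
(array([475.6, -99.6,  22. ]), array([277.3, 222.8]), 406, np.float64(12.2)) (array([622.9, -71.5,  34. ]), array([313.5, 152.9]), 120, np.float64(18.1)) (array([656. , 179.6,  38. ]), array([198.5, 139.5]), 32, np.float64(8.3))
```

View pics/w4.png

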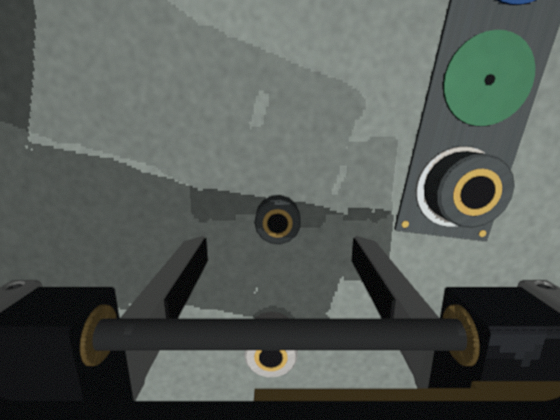

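die_30 is on red (top camera 656.0,179.6 against 655.1,179.1). die_39 is centred at (277,220). Gripping it with the tip slightly lower.

Request:
servo_tool(motion=[{"wx":0,"wy":0,"wz":0,"dx":0.005,"dy":0,"dz":0.4,"fingers":-1},{"wx":0,"wy":0,"wz":0,"dx":0.005,"dy":0,"dz":0.6,"fingers":-1},{"wx":0,"wy":0,"wz":0,"dx":0.005,"dy":0,"dz":0.69,"fingers":-1},{"wx":0,"wy":0,"wz":0,"dx":0.005,"dy":0,"dz":0.69,"fingers":1},{"wx":0,"wy":0,"wz":0,"dx":0.005,"dy":0,"dz":0.69,"fingers":1},{"wx":0,"wy":0,"wz":0,"dx":0.005,"dy":0,"dz":0.69,"fingers":1},{"wx":0,"wy":0,"wz":0,"dx":0.005,"dy":0,"dz":0.69,"fingers":1},{"wx":0,"wy":0,"wz":0,"dx":0.005,"dy":0,"dz":0.69,"fingers":1},{"wx":0,"wy":0,"wz":0,"dx":0.005,"dy":0,"dz":0.69,"fingers":1},{"wx":0,"wy":0,"wz":0,"dx":0.005,"dy":0,"dz":0.69,"fingers":1}])

```text
clock: 16.7
eef_pos: [474.6, -101.1, 5.1]
eef_rot: [3.141, 0.0, 1.571]
wrist_force: [0.0, -0.6, -1.0]
finger_gap: 41.6
finger_force: 0.0
```

Request:
servo_tool(motion=[{"wx":0,"wy":0,"wz":0,"dx":0,"dy":0,"dz":0,"fingers":1},{"wx":0,"wy":0,"wz":0,"dx":0,"dy":0,"dz":0,"fingers":1},{"wx":0,"wy":0,"wz":0,"dx":0,"dy":0,"dz":0,"fingers":1}])

```text
clock: 17.0
eef_pos: [474.6, -101.0, 5.0]
eef_rot: [-3.142, 0.0, 1.571]
wrist_force: [-1.0, 0.6, 3.1]
finger_gap: 37.9
finger_force: 40.0
```

Request:
servo_tool(motion=[{"wx":0,"wy":0,"wz":0,"dx":0,"dy":0,"dz":-0.2,"fingers":1},{"wx":0,"wy":0,"wz":0,"dx":0,"dy":0,"dz":-0.5,"fingers":1},{"wx":0,"wy":0,"wz":0,"dx":0.3,"dy":0.27,"dz":-0.6,"fingers":1},{"wx":0,"wy":0,"wz":0,"dx":0.6,"dy":0.53,"dz":-0.6,"fingers":1},{"wx":0,"wy":0,"wz":0,"dx":0.97,"dy":0.85,"dz":-0.6,"fingers":1},{"wx":0,"wy":0,"wz":0,"dx":0.97,"dy":0.85,"dz":-0.6,"fingers":1}])

```text
clock: 17.6
eef_pos: [561.8, -0.4, 64.6]
eef_rot: [3.141, -0.001, 1.574]
wrist_force: [-0.3, 0.3, -2.6]
finger_gap: 37.7
finger_force: 40.0
```

Request:
servo_tool(motion=[{"wx":0,"wy":0,"wz":0,"dx":0.3,"dy":0.27,"dz":0,"fingers":1},{"wx":0,"wy":0,"wz":0,"dx":0.6,"dy":0.54,"dz":0,"fingers":1},{"wx":0,"wy":0,"wz":0,"dx":0.97,"dy":0.86,"dz":0,"fingers":1},{"wx":0,"wy":0,"wz":0,"dx":0.97,"dy":0.86,"dz":0,"fingers":1},{"wx":0,"wy":0,"wz":0,"dx":0.97,"dy":0.86,"dz":0,"fingers":1},{"wx":0,"wy":0,"wz":0,"dx":0.97,"dy":0.86,"dz":0,"fingers":1}])

```text
clock: 18.2
eef_pos: [644.9, 92.1, 64.5]
eef_rot: [-3.14, 0.0, 1.57]
wrist_force: [0.1, 0.2, -1.6]
finger_gap: 37.9
finger_force: 40.0
```

Request:
servo_tool(motion=[{"wx":0,"wy":0,"wz":0,"dx":0.01,"dy":0,"dz":0.2,"fingers":1},{"wx":0,"wy":0,"wz":0,"dx":0.01,"dy":0,"dz":0.4,"fingers":1},{"wx":0,"wy":0,"wz":0,"dx":0.01,"dy":0,"dz":0.46,"fingers":1},{"wx":0,"wy":0,"wz":0,"dx":0.01,"dy":0,"dz":0.48,"fingers":1},{"wx":0,"wy":0,"wz":0,"dx":0.01,"dy":0,"dz":0.5,"fingers":1},{"wx":0,"wy":0,"wz":0,"dx":0.01,"dy":0,"dz":0.505,"fingers":1},{"wx":0,"wy":0,"wz":0,"dx":0.01,"dy":0,"dz":0.51,"fingers":1},{"wx":0,"wy":0,"wz":0,"dx":0.01,"dy":0,"dz":0.515,"fingers":1},{"wx":0,"wy":0,"wz":0,"dx":0.01,"dy":0,"dz":0.515,"fingers":1},{"wx":0,"wy":0,"wz":0,"dx":0.01,"dy":0,"dz":0.515,"fingers":1}])

```text
clock: 19.2
eef_pos: [645.7, 94.0, 13.6]
eef_rot: [3.141, -0.0, 1.571]
wrist_force: [-0.3, 1.0, -2.5]
finger_gap: 38.4
finger_force: 40.0
```

Request:
servo_tool(motion=[{"wx":0,"wy":0,"wz":0,"dx":0,"dy":0,"dz":0.005,"fingers":1},{"wx":0,"wy":0,"wz":0,"dx":0,"dy":0,"dz":0.008,"fingers":1},{"wx":0,"wy":0,"wz":0,"dx":0,"dy":0,"dz":0.008,"fingers":-1},{"wx":0,"wy":0,"wz":0,"dx":0,"dy":0,"dz":0.008,"fingers":-1},{"wx":0,"wy":0,"wz":0,"dx":0,"dy":0,"dz":0.008,"fingers":-1},{"wx":0,"wy":0,"wz":0,"dx":0,"dy":0,"dz":0.008,"fingers":-1},{"wx":0,"wy":0,"wz":0,"dx":0,"dy":0,"dz":-0.2,"fingers":-1},{"wx":0,"wy":0,"wz":0,"dx":0,"dy":0,"dz":-0.6,"fingers":-1},{"wx":0,"wy":0,"wz":0,"dx":0,"dy":0,"dz":-0.6,"fingers":-1}])

```text
clock: 20.1
eef_pos: [648.0, 94.2, 78.9]
eef_rot: [3.134, -0.001, 1.571]
wrist_force: [0.7, 0.0, 0.4]
finger_gap: 90.6
finger_force: 0.0
```

Request:
servo_tool(motion=[{"wx":0,"wy":0,"wz":0,"dx":-1,"dy":-0.59,"dz":0,"fingers":-1},{"wx":0,"wy":0,"wz":0,"dx":-1,"dy":-0.59,"dz":0,"fingers":-1},{"wx":0,"wy":0,"wz":0,"dx":-1,"dy":-0.59,"dz":0,"fingers":-1},{"wx":0,"wy":0,"wz":0,"dx":-1,"dy":-0.59,"dz":0,"fingers":-1}])

```text
clock: 20.5
eef_pos: [586.0, -7.7, 73.6]
eef_rot: [3.142, 0.0, 1.568]
wrist_force: [-0.3, 0.4, 0.2]
finger_gap: 93.8
finger_force: 0.0
```

Request:
servo_tool(motion=[{"wx":0,"wy":0,"wz":0,"dx":-1,"dy":-0.59,"dz":0,"fingers":-1},{"wx":0,"wy":0,"wz":0,"dx":-1,"dy":-0.59,"dz":0,"fingers":-1},{"wx":0,"wy":0,"wz":0,"dx":-1,"dy":-0.59,"dz":0,"fingers":-1},{"wx":0,"wy":0,"wz":0,"dx":-1,"dy":-0.59,"dz":0,"fingers":-1}])

```text
clock: 20.9
eef_pos: [527.7, -106.8, 73.6]
eef_rot: [3.141, 0.0, 1.569]
wrist_force: [-0.1, 0.5, 0.4]
finger_gap: 94.0
finger_force: 0.0
```

Request:
servo_tool(motion=[{"wx":0,"wy":0,"wz":0,"dx":-1,"dy":-0.59,"dz":0,"fingers":-1},{"wx":0,"wy":0,"wz":0,"dx":-1,"dy":-0.59,"dz":0,"fingers":-1},{"wx":0,"wy":0,"wz":0,"dx":-1,"dy":-0.59,"dz":0,"fingers":-1},{"wx":0,"wy":0,"wz":0,"dx":-1,"dy":-0.59,"dz":0,"fingers":-1}])

```text
clock: 21.3
eef_pos: [469.1, -206.5, 73.5]
eef_rot: [3.141, 0.0, 1.569]
wrist_force: [-0.2, 0.3, -0.3]
finger_gap: 93.9
finger_force: 0.0
```

Request:
servo_tool(motion=[{"wx":0,"wy":0,"wz":0,"dx":-0.15,"dy":0,"dz":0,"fingers":-1},{"wx":0,"wy":0,"wz":0,"dx":-0.15,"dy":0,"dz":0,"fingers":-1},{"wx":0,"wy":0,"wz":0,"dx":-0.15,"dy":0,"dz":0,"fingers":-1}])

```text
clock: 21.6
eef_pos: [469.2, -220.5, 73.3]
eef_rot: [-3.142, -0.0, 1.571]
wrist_force: [0.1, -0.2, -0.8]
finger_gap: 94.3
finger_force: 0.0
```

Run:
```python
from h import *
w=camera("wrist");a=camera("top");save(w,"w5.png");s=read_state()
print(s["eef_pos"],s["eef_rot"],s["finger_gap"])
print(ring(w,(468,-221.5),34,24),ring(a,(624,-72),34,29),ring(a,(656,180),38,15),ring(a,(645,95),30,19))
```

```text
[ 468.95970265 -220.37429559   73.33655344] [-3.14147998e+00 -1.21068324e-04  1.57149273e+00] 94.05733726663814
(array([ 469.5, -221.2,   34. ]), array([277.6, 229.5]), 580, np.float64(14.5)) (array([622.9, -71.8,  34. ]), array([313.7, 152.8]), 117, np.float64(18.0)) (array([656. , 179.6,  38. ]), array([198.5, 139.5]), 32, np.float64(8.3)) (array([644. ,  94.1,  30. ]), array([238., 145.]), 56, np.float64(11.9))
```

View pics/w5.png

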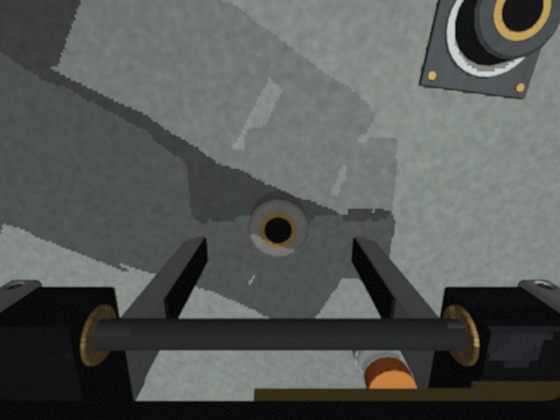

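die_39 is centred on blue (644.0,94.1 against 644.1,94.8). die_48 sits at (278,227) between the fingers.

Request:
servo_tool(motion=[{"wx":0,"wy":0,"wz":0,"dx":-0.005,"dy":0,"dz":0.4,"fingers":-1},{"wx":0,"wy":0,"wz":0,"dx":-0.005,"dy":0,"dz":0.6,"fingers":-1},{"wx":0,"wy":0,"wz":0,"dx":-0.005,"dy":0,"dz":0.68,"fingers":-1},{"wx":0,"wy":0,"wz":0,"dx":-0.005,"dy":0,"dz":0.68,"fingers":1},{"wx":0,"wy":0,"wz":0,"dx":-0.005,"dy":0,"dz":0.68,"fingers":1},{"wx":0,"wy":0,"wz":0,"dx":-0.005,"dy":0,"dz":0.68,"fingers":1},{"wx":0,"wy":0,"wz":0,"dx":-0.005,"dy":0,"dz":0.68,"fingers":1},{"wx":0,"wy":0,"wz":0,"dx":-0.005,"dy":0,"dz":0.68,"fingers":1},{"wx":0,"wy":0,"wz":0,"dx":-0.005,"dy":0,"dz":0.68,"fingers":1},{"wx":0,"wy":0,"wz":0,"dx":-0.005,"dy":0,"dz":0.68,"fingers":1}])

```text
clock: 22.7
eef_pos: [468.6, -221.6, 5.7]
eef_rot: [3.141, 0.0, 1.57]
wrist_force: [-1.7, 0.6, 3.2]
finger_gap: 47.2
finger_force: 40.0
```

Request:
servo_tool(motion=[{"wx":0,"wy":0,"wz":0,"dx":0,"dy":0,"dz":0,"fingers":1},{"wx":0,"wy":0,"wz":0,"dx":0,"dy":0,"dz":0,"fingers":1},{"wx":0,"wy":0,"wz":0,"dx":0,"dy":0,"dz":0,"fingers":1}])

```text
clock: 23.0
eef_pos: [468.6, -221.6, 5.7]
eef_rot: [3.142, 0.0, 1.571]
wrist_force: [-1.4, 1.2, 5.6]
finger_gap: 47.2
finger_force: 40.0
```

Request:
servo_tool(motion=[{"wx":0,"wy":0,"wz":0,"dx":0,"dy":0,"dz":-0.2,"fingers":1},{"wx":0,"wy":0,"wz":0,"dx":0,"dy":0,"dz":-0.5,"fingers":1},{"wx":0,"wy":0,"wz":0,"dx":0.25,"dy":0.18,"dz":-0.7,"fingers":1},{"wx":0,"wy":0,"wz":0,"dx":0.5,"dy":0.36,"dz":-0.7,"fingers":1},{"wx":0,"wy":0,"wz":0,"dx":0.77,"dy":0.56,"dz":-0.7,"fingers":1},{"wx":0,"wy":0,"wz":0,"dx":0.77,"dy":0.56,"dz":-0.7,"fingers":1}])

```text
clock: 23.6
eef_pos: [525.8, -141.8, 75.0]
eef_rot: [-3.141, -0.001, 1.573]
wrist_force: [0.7, -0.3, -5.2]
finger_gap: 47.3
finger_force: 40.0
```

Request:
servo_tool(motion=[{"wx":0,"wy":0,"wz":0,"dx":0.3,"dy":0.22,"dz":0,"fingers":1},{"wx":0,"wy":0,"wz":0,"dx":0.6,"dy":0.43,"dz":0,"fingers":1},{"wx":0,"wy":0,"wz":0,"dx":0.77,"dy":0.56,"dz":0,"fingers":1},{"wx":0,"wy":0,"wz":0,"dx":0.77,"dy":0.56,"dz":0,"fingers":1}])

```text
clock: 24.0
eef_pos: [581.1, -65.7, 74.6]
eef_rot: [-3.141, -0.0, 1.573]
wrist_force: [-0.2, -0.3, -5.0]
finger_gap: 47.4
finger_force: 40.0
```

Request:
servo_tool(motion=[{"wx":0,"wy":0,"wz":0,"dx":0.3,"dy":0.22,"dz":0,"fingers":1},{"wx":0,"wy":0,"wz":0,"dx":0.6,"dy":0.43,"dz":0,"fingers":1},{"wx":0,"wy":0,"wz":0,"dx":0.78,"dy":0.56,"dz":0,"fingers":1},{"wx":0,"wy":0,"wz":0,"dx":0.78,"dy":0.56,"dz":0,"fingers":1},{"wx":0,"wy":0,"wz":0,"dx":0.78,"dy":0.56,"dz":0,"fingers":1},{"wx":0,"wy":0,"wz":0,"dx":0.78,"dy":0.56,"dz":0,"fingers":1}])

```text
clock: 24.6
eef_pos: [635.9, 9.2, 75.1]
eef_rot: [-3.141, 0.0, 1.57]
wrist_force: [-0.4, 0.3, -4.7]
finger_gap: 47.6
finger_force: 40.0
```

Lowering from 75.1 to about 13.6.

Request:
servo_tool(motion=[{"wx":0,"wy":0,"wz":0,"dx":0.005,"dy":0,"dz":0.3,"fingers":1},{"wx":0,"wy":0,"wz":0,"dx":0.005,"dy":0,"dz":0.5,"fingers":1},{"wx":0,"wy":0,"wz":0,"dx":0.005,"dy":0,"dz":0.56,"fingers":1},{"wx":0,"wy":0,"wz":0,"dx":0.005,"dy":0,"dz":0.58,"fingers":1},{"wx":0,"wy":0,"wz":0,"dx":0.005,"dy":0,"dz":0.59,"fingers":1},{"wx":0,"wy":0,"wz":0,"dx":0.005,"dy":0,"dz":0.6,"fingers":1},{"wx":0,"wy":0,"wz":0,"dx":0.005,"dy":0,"dz":0.605,"fingers":1},{"wx":0,"wy":0,"wz":0,"dx":0.005,"dy":0,"dz":0.61,"fingers":1},{"wx":0,"wy":0,"wz":0,"dx":0.005,"dy":0,"dz":0.61,"fingers":1},{"wx":0,"wy":0,"wz":0,"dx":0.005,"dy":0,"dz":0.61,"fingers":1}])

```text
clock: 25.6
eef_pos: [636.7, 11.0, 14.6]
eef_rot: [3.141, 0.0, 1.571]
wrist_force: [-0.6, -0.1, -4.5]
finger_gap: 47.6
finger_force: 40.0
```

Request:
servo_tool(motion=[{"wx":0,"wy":0,"wz":0,"dx":0,"dy":0,"dz":0.005,"fingers":1},{"wx":0,"wy":0,"wz":0,"dx":0,"dy":0,"dz":0.009,"fingers":1},{"wx":0,"wy":0,"wz":0,"dx":0,"dy":0,"dz":0.012,"fingers":1},{"wx":0,"wy":0,"wz":0,"dx":0,"dy":0,"dz":0.012,"fingers":1},{"wx":0,"wy":0,"wz":0,"dx":0,"dy":0,"dz":0.012,"fingers":1}])

```text
clock: 26.1
eef_pos: [636.7, 11.0, 13.7]
eef_rot: [3.141, 0.0, 1.571]
wrist_force: [-4.3, -0.2, 5.4]
finger_gap: 47.5
finger_force: 40.0
```

It has made contact with the pad. Releasing and lifting.

Request:
servo_tool(motion=[{"wx":0,"wy":0,"wz":0,"dx":0,"dy":0,"dz":0,"fingers":-1},{"wx":0,"wy":0,"wz":0,"dx":0,"dy":0,"dz":0,"fingers":-1},{"wx":0,"wy":0,"wz":0,"dx":0,"dy":0,"dz":0,"fingers":-1},{"wx":0,"wy":0,"wz":0,"dx":0,"dy":0,"dz":0,"fingers":-1},{"wx":0,"wy":0,"wz":0,"dx":0,"dy":0,"dz":-0.2,"fingers":-1},{"wx":0,"wy":0,"wz":0,"dx":0,"dy":0,"dz":-0.6,"fingers":-1},{"wx":0,"wy":0,"wz":0,"dx":0,"dy":0,"dz":-1,"fingers":-1},{"wx":0,"wy":0,"wz":0,"dx":0,"dy":0,"dz":-1,"fingers":-1}])

```text
clock: 26.9
eef_pos: [639.0, 10.9, 119.2]
eef_rot: [3.133, 0.0, 1.571]
wrist_force: [-0.5, -0.2, 0.0]
finger_gap: 94.0
finger_force: 0.0
```

Request:
servo_tool(motion=[{"wx":0,"wy":0,"wz":0,"dx":0,"dy":-1,"dz":-0.3,"fingers":-1},{"wx":0,"wy":0,"wz":0,"dx":0,"dy":-1,"dz":-0.3,"fingers":-1},{"wx":0,"wy":0,"wz":0,"dx":0,"dy":-1,"dz":-0.3,"fingers":-1},{"wx":0,"wy":0,"wz":0,"dx":0,"dy":-1,"dz":-0.3,"fingers":-1},{"wx":0,"wy":0,"wz":0,"dx":0,"dy":-1,"dz":-0.3,"fingers":-1}])

```text
clock: 27.4
eef_pos: [537.5, 10.9, 143.1]
eef_rot: [3.141, 0.0, 1.571]
wrist_force: [-0.6, -0.3, -0.3]
finger_gap: 94.2
finger_force: 0.0
```

Run:
```python
from h import *
a=camera("top");b=camera("scene")
cv2.imwrite("pics/f.png",cv2.cvtColor(cv2.resize(np.hstack([cv2.resize(a["image"][110:230,100:470],(560,182)),cv2.resize(b["image"][100:352,200:530],(238,182))]),(798,182)),cv2.COLOR_RGB2BGR))
print(ring(a,(624,-72),34,29),ring(a,(656,180),38,15),ring(a,(645,95),30,19),ring(a,(635,10),42,24))
for n,h in(("jar",55),("loupe",46)):print(n,[ray(a,r["location"],h).round(0) for r in trace(n,a)[:1]])
```

```text
(None, (np.float64(313.7389366954942), np.float64(152.3637623859055))) (array([656. , 179.6,  38. ]), array([198.5, 139.5]), 33, np.float64(8.3)) (array([644.2,  95.7,  30. ]), array([237.3, 144.9]), 34, np.float64(11.5)) (None, (np.float64(276.30174553241125), np.float64(147.34118926678335)))
jar [array([ 560., -338.,   55.])]
loupe [array([543., 337.,  46.])]
```

View pics/f.png

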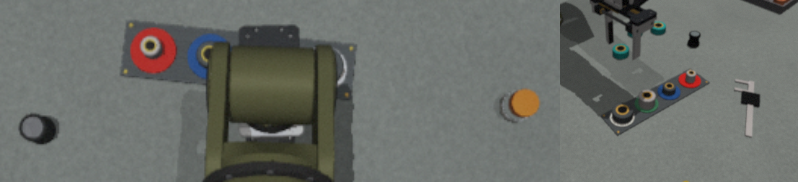

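The picture shows red and blue occupied and centred. The arm hides green and white from the top camera, but the scene view shows all four casings upright. I'll check the last two in the scene camera.

Run:
```python
from h import *
b=camera("scene")
for g,h,r in(((623.3,-72.9),34,29),((634.5,10.5),42,24),((644,95),30,19),((655,179),38,15)):print(ring(b,g,h,r))
```

```text
(array([625.5, -70.7,  34. ]), array([286.4, 251.5]), 167, np.float64(18.6))
(array([636.7,  11.8,  42. ]), array([320.5, 231. ]), 84, np.float64(13.7))
(array([646. ,  96.4,  30. ]), array([351.5, 218. ]), 71, np.float64(12.4))
(array([658.8, 179. ,  38. ]), array([381.5, 200.5]), 23, np.float64(7.7))
```

All four are within about 2 mm of each other's offsets, so they are centred. Handing in.

```bash
python3 -c "
from cell import *
print(sign_off())"
```

```text
the job is handed in; nothing more can be done
None
```

I placed all four casings upright in diameter order and handed the job in: die_30 on red, die_39 on blue, die_48 on green and die_58 on white, each within about 4 mm of its pad centre by camera; the jar, loupe and turquoise look-alikes were not touched.

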